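Shut the garden line's valve under its propped cover

TASK

Shut off the garden water line for the winter at the grey valve box with the clear cover: lift the cover by its pull tongue until the stay inside drops into its notch, and let the cover come to rest propped on the stay. Then close the valve by turning the black wing knob clockwise (seen from above) until it comes up snug on its rubber washer; it has to stay seated, but do not wrench it, that crushes the washer. Leave the cover standing propped so that drips can be seen, and do not disturb the other things on the sill.

Things in the scene. Friction and masses are not known exactly. Their poses are not given: they have to be found in the camera images.
- box: grey plastic valve box fixed on the sill: 160 mm deep (x), 210 mm wide (y), 105 mm tall, 5 mm walls, hollow. Origin at the centre of its underside; x points away from the robot's side, to the hinged side, z up. A copper pipe leaves each side wall 36 mm up and turns down into the sill 138 mm from the middle.
- cover_hinge (a point): middle of the cover's hinge line, 83 mm along the box's x axis from its centre and 109 mm above the sill. Fixed to the box (same axes); the hinge line is its y axis.
- tab (a point): the spot to pinch on the cover's pull tongue, mid-width and mid-thickness, 198 mm from the hinge line. The tongue is a flat grey tab 30 mm wide (along the hinge line), 9 mm thick; it sticks out 48 mm past the cover's front edge, which lies 165 mm from the hinge line. Nothing is beneath it when shut. The point turns with the cover; shut, its axes are the box's.
- cover (a joint): opening angle of the cover, rad: 0 shut, 1.57 upright, 1.85 at most. A clear pane in a 7 mm grey frame, 0.25 to 0.4 kg. Sprung and heavy enough to fall shut from any angle. Lift to about 1.73 for the stay to drop, then let it down: it comes to rest on the stay at about 1.49.
- stay (a joint): the stay: a thin steel rod, 100 mm, hinged under the cover near its left (+y) edge, inside the box. Its foot slides along a steel ledge on that wall as the cover rises, and drops 8 mm into a notch once the cover is past about 1.62 rad. Its angle to the cover in rad: 0 with the cover shut, -2.29 just before it drops, -2.44 just after, -2.28 with the cover resting on it.
- knob: black wing knob of the valve in the box, under the cover: an upright bar 48 mm long (its own x), 14 mm thick (its own y), 30 mm tall. Origin on its vertical turning axis, half-way up the bar, 86 mm above the sill; below it 28 mm free to the brass bonnet, 40 mm across. Box's inner faces: 63 mm (front), 95 mm to the hinge line, 100 mm (sides) from the axis. Clockwise from above closes.
- washer: seat and rubber washer, out of sight in the brass valve; origin on the knob's axis. The knob turns freely with about 0.1 N m; the washer bites somewhere 0.3 to 1.35 rad clockwise of the start (unknown, worn), then the torque rises by 2.5 N m per rad. Snug: 0.33 to 0.5 N m. Above 0.55 N m it is being crushed. Let go, the knob springs back a little and stays seated.
- pot: terracotta flower pot, 110 mm across the rim, 100 mm tall, upright; origin at the centre of its underside. A bystander.
- nozzle: black plastic spray nozzle head standing on its face, 64 mm across, 78 mm tall; origin at the centre of its underside. A bystander, near the left front corner of the valve box.
- jar: glass spice jar with a twist cap, 44 mm across, 105 mm tall; origin at the centre of its underside. A bystander, near the right front corner of the valve box.
- can: aluminium coffee can, 102 mm across, 140 mm tall; origin at the centre of its underside. A bystander.
- mug: white mug, 84 mm across, 85 mm tall; origin at the centre of its underside. A bystander.
- brush: flat paint brush with a wooden handle lying on the sill, 200 mm long; origin under its middle. A bystander.
- coupling: brass hose coupling, 34 mm across, 38 mm tall; origin at the centre of its underside. A bystander, beside the right-hand wall of the valve box.

How it is judged (in metres and radians):
On the way, in this order (a step that is already met when the one before it is completed fails the run):
1. the cover stands propped on its stay, let go by the robot (value of joint cover above 1.42 rad and contact force between each of the fingers, the arm and cover below 0.3 N), for 0.4 s.
2. the knob has been turned snug on the washer while the cover stands propped (value of joint cover above 1.42 rad and contact force between knob and washer above 14.5 N), for 0.15 s.
At the end, for the whole second after the job is handed in: The cover stands propped at more than 1.42 rad, at rest; the valve is still seated (knob presses the washer with more than 3 N) and at rest, after having been turned snug (more than 14.5 N on the washer, about 0.2 N m beyond the free turning torque) (value of joint cover above 1.42 rad and velocity of joint cover below 0.1 rad/s and contact force between knob and washer above 3 N and angular speed of knob below 0.1 rad/s); the robot touches nothing.
It fails at once if the washer is crushed: more than 37 N between knob and washer, about 0.6 N m on the knob (contact force between knob and washer above 37 N).
It fails at once if a bystander is shifted by more than 30 mm or tipped (distance of any of pot, nozzle, jar, can, mug, brush, coupling from where it was at the start of the episode above 0.03 m or angle between any of pot, nozzle, jar, can, mug, brush, coupling's own z axis and vertical above 0.5 rad).
It also fails if it takes over 67 s, if anything falls off the work surface, if the arm or the gripper's body presses on something with over 40 N, if the wrist force passes 120 N, or if a joint passes its speed limit or range.

ROBOT

A 6-joint arm with a two-finger parallel gripper is mounted at the origin on the work surface. World frame = base frame: x ahead of the robot, y to its left, z up, the work surface at z = 0. Lengths are in mm, angles in degrees, forces in N, time in s.
With the tool pointing down it reaches from about 350 to 850 mm from the base axis. Payload 8.1 kg.
Tool frame: the origin (TCP) lies midway between the tips of the shut fingers; the grasp point (between the pads) lies 19 mm behind it; z points along the fingers, y is the line along which they close (so a half turn about z gives the same grasp; the last joint's range is limited). The gripper opens to 85 mm and grips with 20 to 120 N. Pads are 22 mm wide; open, the fingers measure 114 mm over their backs; the gripper's body (76 mm by 85 mm) begins 54 mm behind the grasp point. The pads swing forward as they close: fully open they stand 13 mm farther back than shut.
Start: joints at [-76.857, 7.471, 85.268, -0, 87.261, -4.893], TCP at [185.796, -570.513, 231.292] pointing down, gripper open.
Joint ranges: [-169.43, 169.43], [-51.17, 129.36], [1.28, 143.12], [-76.62, 256.62], [0, 156.53], [-152.29, 152.29]. Speed limits (degrees/s): [136.94, 136.94, 159.86, 180, 180, 180].

INTERFACE

Orientations are given as [roll, pitch, yaw] about the fixed x, y, z axes, in that order (R = Rz(yaw) Ry(pitch) Rx(roll)).
In Python, from bench import r gives the robot as it stands. The module is installed in compiled form; this text tells all that it offers.
- The arm moves only by the tool jog_arm, never from a script. Its argument "rows" is a list of rows, each a list of 2 entries, a list of its own where there are three numbers: the shift along the tool's x, y, z in mm, then the turn, a rotation vector about the tool's x, y, z in rad. A call has 1 to 10 rows; each row is the pose to reach, as a shift and turn from the pose commanded when the call began, along the tool's axes at that moment; what a row does not reach only later rows make up. A row lasts 1/10 s, in which the tool goes at most 50 mm and 8.59 degrees, less where a joint would pass 70% of its speed; a pose out of reach is approached as far as the arm can. A call with a gripper value outside its range is refused whole. "grip" is the finger opening in mm, from 0 to 85.4, set as the call begins (left out, the last holds). The fingers move at their own pace and stop on an object; "force" is the grip in N (left out, the last holds). Time passes only in rows, so rows that repeat a pose let the fingers close. It gives the time, the measured TCP pose, the force, the opening and the grip force at its end, in the units of the state.
- r.sense(): the state, without advancing time (a new reading comes with each control period).
- r.snapshot(name): name is "side" or "top" or "wrist"; returns (picture, depth): 480x640x3 uint8, blue, green, red; 480x640 float32, mm along the optical axis (not along the pixel's ray), 0 where there is no reading.
- r.camera_params(name): a dict with "fx", "fy", "cx", "cy" (pixels), "pose" (4x4, takes a point from camera to world coordinates); the wrist camera has in their place "tool_from_camera" (4x4, takes a point from camera to tool coordinates, whose origin is the TCP and whose axes are the flange's). Camera axes: x right, y down, z forward; pixel columns grow to the right and rows downward; lengths in mm; the calibration is good to about 2 mm. A picture is of the moment at which its call begins: read the wrist's pose just before it. camera_params takes no time and is no camera call.
- r.hand_in(): hands the job in; it is judged then, once.
The state is a dict: "time": time; "joint_pos": joint angles; "qd": joint speeds; "joint_efforts": joint torques, N m; "tool_pos": TCP position; "tcp_rot": TCP orientation; "ft_force": force on the tool from outside, world axes, zero at the start; "wrist_torque": the same for the moment, N m; "finger_gap": finger opening in mm; "grip_force": force on a finger pad.
Only numpy, scipy, OpenCV 4.12 (cv2) and the standard library are available. Lean on these libraries where they do the work, as an engineer would, in place of code of your own. Each camera call takes 0.05 s, during which the arm holds its last target. There are 200 camera calls.

## Working session

There is one attempt and no reset: what is moved stays moved. The work goes in short steps, Python scripts to look and compute and a tool call to move; the robot and the scene stay as the last step left them, time stands still between calls to the robot, and variables do not carry over. Pictures are saved under pics/ and viewed, at most 13 in all, crops included, and the job is handed in when it is done.

Besides the shell and the picture viewer there is one more tool, called by a JSON object that holds its "op" and its "data". jog_arm: Moves the arm, as the interface text tells. Its arguments: {"type":"object","properties":{"rows":{"type":"array"},"grip":{"type":"number"},"force":{"type":"number"}},"required":["rows"]}

```bash
mkdir -p pics
python3 - <<'E'
from bench import r
import cv2,numpy as np
for n in("side","top"):
    p,d=r.snapshot(n); cv2.imwrite(f"pics/{n}0.png",p); np.save(f"{n}0.npy",d)
    c=r.camera_params(n); print(n,c["fx"],c["cx"],c["cy"],np.round(c["pose"],3).tolist())
print(r.sense()); print(np.round(r.camera_params("wrist")["tool_from_camera"],3).tolist())
E
```

```text
side 584.1969170938362 319.4242485197534 238.11328969388956 [[0.982, -0.147, 0.119, 411.834], [-0.189, -0.753, 0.63, -767.369], [-0.003, -0.641, -0.767, 1043.242], [0.0, 0.0, 0.0, 1.0]]
top 502.62920623296907 318.0321531664761 235.65584972816254 [[-0.022, -0.997, 0.072, 445.596], [-1.0, 0.023, 0.017, 5.868], [-0.018, -0.072, -0.997, 1475.762], [0.0, 0.0, 0.0, 1.0]]
{'time': 0.1, 'joint_pos': array([-7.68555421e+01,  7.51165261e+00,  8.53229934e+01,  9.97345891e-06,
        8.72623207e+01, -4.89080767e+00]), 'qd': array([-0.04359481, -0.19493635, -0.16044017,  0.01580567, -0.13851452,
       -0.07870111]), 'joint_efforts': array([ 4.87137768e-04, -5.70953178e+01, -5.01943767e+01, -2.12007963e-04,
        8.10065889e-03, -2.31743593e-05]), 'tool_pos': array([ 185.69125312, -570.01786673,  230.34069552]), 'tcp_rot': array([-1.79903387e+02, -8.27702371e-03,  1.80352581e+01]), 'ft_force': array([-0.37979258, -0.67375149, -1.19631501]), 'wrist_torque': array([-0.02664133, -0.03385137,  0.05280816]), 'grip_force': 0.0, 'finger_gap': 85.00368503668575}
[[-0.001, -0.962, -0.274, 70.44], [1.0, -0.001, 0.0, 0.664], [-0.001, -0.274, 0.962, -143.297], [0.0, 0.0, 0.0, 1.0]]
```

View pics/top0.png

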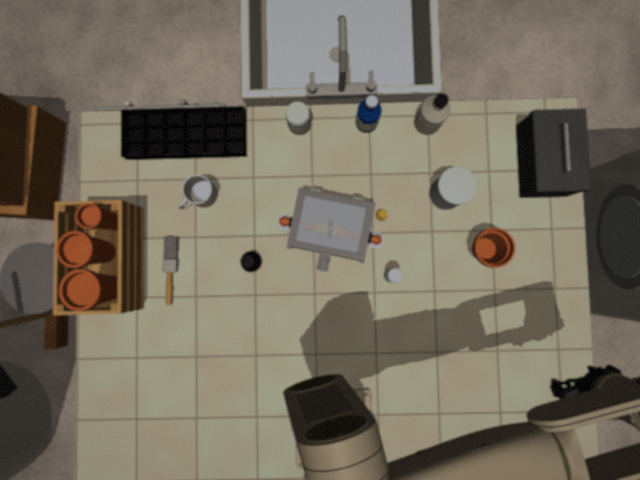

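View pics/side0.png

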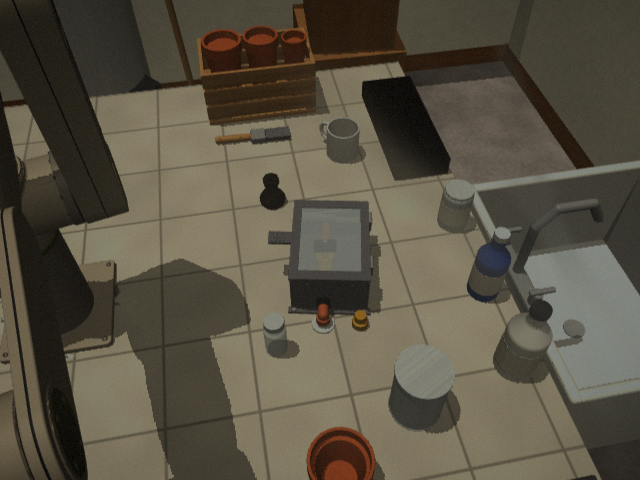

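Top view: the box is centred near (331,224), its tongue at (323,262), the nozzle at (251,261), the jar at (394,275) and the coupling at (382,214). Box yaw is about -10°. In the side view the tongue is at (280,238). I'll measure it using depth.

```bash
cat > h.py <<'E'
import numpy as np,cv2
from scipy.spatial.transform import Rotation as R
from bench import r
def cloud(c,d,pose):
    v,u=np.mgrid[:480,:640]
    P=np.stack([(u-c["cx"])*d/c["fx"],(v-c["cy"])*d/c["fy"],d],-1)
    return P@pose[:3,:3].T+pose[:3,3]
E
python3 - <<'E'
from h import *
for n in("top","side"):
    W=cloud(r.camera_params(n),np.load(n+"0.npy"),r.camera_params(n)["pose"])
    near=(abs(W[...,0]-470)<150)&(abs(W[...,1]+20)<170)
    m=(near&(W[...,2]>98)&(W[...,2]<125)).astype(np.uint8)
    k,l,s,c=cv2.connectedComponentsWithStats(m)
    for i in range(1,k):
        if s[i,4]<60: continue
        p=W[l==i]; print(n,i,s[i],p.mean(0).round(1),cv2.minAreaRect(p[:,:2].astype(np.float32)))
    i=1+np.argmax(s[1:,4]); mm=(l==i).astype(np.uint8)
    o=cv2.morphologyEx(cv2.morphologyEx(mm,cv2.MORPH_CLOSE,np.ones((9,9)),borderValue=0),cv2.MORPH_OPEN,np.ones((25,25)))
    p=W[(o>0)&(mm>0)]; print("body",cv2.minAreaRect(p[:,:2].astype(np.float32)),np.median(p[:,2]))
    t=W[(mm>0)&(o==0)]; t=t[t[:,0]<400]; print("tongue",len(t),t.mean(0).round(1), t.min(0),t.max(0))
    for nm,lo in (("low things",30),):
        m=(near&(W[...,2]>lo)).astype(np.uint8)&(1-cv2.dilate(mm,np.ones((5,5))))
        k,l,s,c=cv2.connectedComponentsWithStats(m)
        for i in range(1,k):
            if s[i,4]>25: print(nm,s[i],np.median(W[l==i],0).round(0),W[l==i].max(0).round(0))
p=cv2.imread("pics/top0.png")[170:300,230:420]; cv2.imwrite("pics/c.png",cv2.resize(p,None,fx=4,fy=4,interpolation=2))
E
```

```text
top 1 [ 288  207   87   64 3794] [553.4  -9.8 110.2] ((535.082275390625, -7.750709533691406), (169.51870727539062, 237.54302978515625), 0.07454119622707367)
top 2 [388 268  12  15 136] [ 433.6 -176.3  103.2] ((432.82586669921875, -174.46839904785156), (29.736042022705078, 37.963623046875), 88.60224914550781)
body ((555.438720703125, -5.612701416015625), (210.5194091796875, 129.79483032226562), 88.63103485107422) 110.02428433240402<stdin>:13: RuntimeWarning: Mean of empty slice.
  ret = um.true_divide(
Traceback (most recent call last):
ValueError: zero-size array to reduction operation minimum which has no identity
```

Run:
```python
from h import *
for n in("top","side"):
    W=cloud(r.camera_params(n),np.load(n+"0.npy"),r.camera_params(n)["pose"])
    near=(abs(W[...,0]-540)<170)&(abs(W[...,1]+10)<200)
    m=(near&(W[...,2]>98)&(W[...,2]<125)).astype(np.uint8)
    k,l,s,c=cv2.connectedComponentsWithStats(m)
    i=1+np.argmax(s[1:,4]); mm=(l==i).astype(np.uint8)
    o=cv2.morphologyEx(cv2.morphologyEx(mm,cv2.MORPH_CLOSE,np.ones((9,9)),borderValue=0),cv2.MORPH_OPEN,np.ones((25,25)))
    p=W[(o>0)&(mm>0)]; print(n,"body",cv2.minAreaRect(p[:,:2].astype(np.float32)),np.median(p[:,2]))
    q=W[(mm>0)]
    y=np.radians(-10); ax=np.array([np.cos(y),np.sin(y)])
    b=q[:,:2]@ax; t=q[b<np.percentile(b,0.2)+25]; print("tongue",len(t),t.mean(0).round(1),t.min(0).round(),t.max(0).round())
    m=(near&(W[...,2]>25)).astype(np.uint8)&(1-cv2.dilate(mm,np.ones((5,5))))
    k,l,s,c=cv2.connectedComponentsWithStats(m)
    for i in range(1,k):
        if s[i,4]>25: print(s[i],np.median(W[l==i],0).round(0),W[l==i].max(0).round(0))
p=cv2.imread("pics/top0.png")[170:300,230:420]; cv2.imwrite("pics/c.png",cv2.resize(p,None,fx=4,fy=4,interpolation=2))
```

```text
top body ((577.073486328125, -7.4936676025390625), (213.3016357421875, 173.55511474609375), 88.1861572265625) 110.09325286682974
tongue 112 [464.2  16.8 112.4] [450.   0. 105.] [478.  33. 118.]
[378 210   9   9  57] [ 608. -156.   36.] [ 619. -145.   43.]
[279 216  11  10  83] [593. 126.  42.] [ 610.  142. 1476.]
[371 233  12  12  91] [ 535. -135.   42.] [ 553.    6. 1476.]
[384 267  19  16 232] [ 433. -174.  102.] [ 455. -157.  110.]
side body ((576.79541015625, -7.1003875732421875), (220.4795684814453, 166.447998046875), 77.19317626953125) 111.70338319821485
tongue 172 [464.7  14.2 113. ] [449.   0. 103.] [480.  33. 118.]
[ 290  285   80   39 1648] [ 547. -114.   52.] [634. -89.  94.]
[355 310  12  14 127] [ 610. -159.   37.] [ 622. -144.   42.]
[263 312  24  41 795] [ 433. -192.   83.] [ 456. -157.  109.]
```

View pics/c.png

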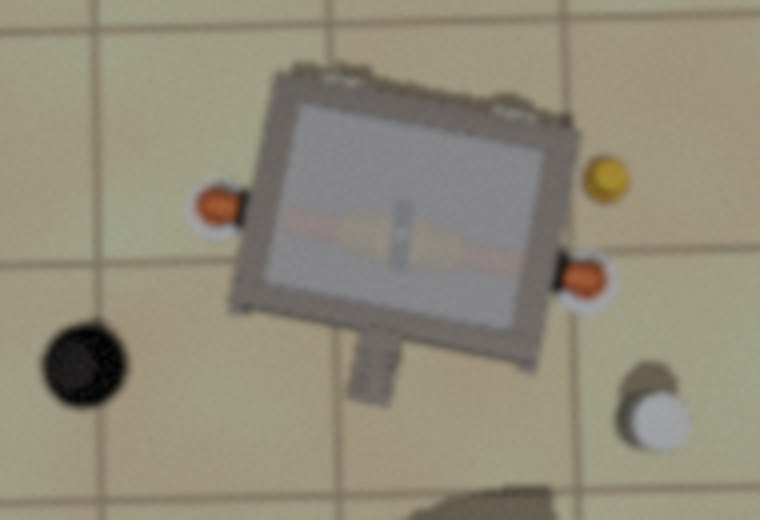

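The crop shows the box front corners at (232,308) and (535,370), pipe elbows at (215,205) and (585,280), the tongue tip edge at (349,398)–(390,405), and the knob bar upright at (402,202)–(400,270), i.e. roughly along world x.

```bash
cat >> h.py <<'E'
def ray(n,u,v,z):
    c=r.camera_params(n);T=c["pose"]; d=T[:3,:3]@np.array([(u-c["cx"])/c["fx"],(v-c["cy"])/c["fy"],1.])
    return T[:3,3]+d*(z-T[2,3])/d[2]
E
python3 - <<'E'
from h import *
P={}
for k,(u,v,z) in dict(FL=(232,308,113),FR=(535,370,113),BL=(280,73,113),BR=(578,130,113),EL=(215,205,44),ER=(585,280,44),t1=(349,398,113),t2=(390,405,113),k1=(402,200,101),k2=(401,272,101)).items():
    P[k]=ray("top",230+u/4-.4,170+v/4-.4,z); print(k,P[k].round(1))
for a,b in(("FR","FL"),("ER","EL"),("t2","t1"),("BR","BL")):
    d=P[a]-P[b]; print(a,b,np.degrees(np.arctan2(d[0],-d[1])),np.linalg.norm(d))
print((P["EL"]+P["ER"])/2,(P["FL"]+P["FR"])/2,(P["BL"]+P["BR"])/2)
E
```

```text
FL [516.1 111.8 113. ]
FR [469.4 -92.5 113. ]
BL [676.4  76.  113. ]
BR [ 632.1 -126.4  113. ]
EL [593.8 128.   44. ]
ER [ 533.9 -134.9   44. ]
t1 [453.3  33.6 113. ]
t2 [448.   6. 113.]
k1 [588.3  -5.5 101. ]
k2 [538.7  -3.7 101. ]
FR FL -12.857496276020996 209.55361924739378
ER EL -12.841453766575759 269.6465269311358
t2 t1 -10.927311392520348 28.124373901054508
BR BL -12.338671342353484 207.24181209263676
[563.82668521  -3.43841068  44.        ] [492.76523531   9.6079753  113.        ] [654.25569495 -25.20622498 113.        ]
```

```bash
cat >> h.py <<'E'
def delta(pos,rpy):
    s=r.sense(); A=R.from_euler("xyz",s["tcp_rot"],degrees=True); B=R.from_euler("xyz",rpy,degrees=True)
    print("shift",A.inv().apply(np.array(pos)-s["tool_pos"]).round(1),"turn",(A.inv()*B).as_rotvec().round(4),"t",s["time"])
E
python3 - <<'E'
from h import *
delta([463,18.5,200],[180,0,167.3])
E
```

```text
shift [ 445.9 -473.7   31.2] turn [-4.0000e-04 -2.2000e-03 -2.6052e+00] t 0.1
```

{"op": "jog_arm", "data": {"rows": [[[446,-474,31],[0,-0.002,-2.605]],[[446,-474,31],[0,-0.002,-2.605]],[[446,-474,31],[0,-0.002,-2.605]],[[446,-474,31],[0,-0.002,-2.605]],[[446,-474,31],[0,-0.002,-2.605]],[[446,-474,31],[0,-0.002,-2.605]],[[446,-474,31],[0,-0.002,-2.605]],[[446,-474,31],[0,-0.002,-2.605]],[[446,-474,31],[0,-0.002,-2.605]],[[446,-474,31],[0,-0.002,-2.605]]]}}

```text
time: 1.1
tool_pos: [398.9, -116.7, 207.4]
tcp_rot: [-180.0, 0.1, 104.3]
ft_force: [1.3, -1.0, -0.3]
finger_gap: 85.5
grip_force: 0.0
```

Run:
```python
from h import *
delta([463,18.5,200],[180,0,167.3])
```

```text
shift [115.1  95.6   7.2] turn [-9.0000e-04  7.0000e-04 -1.0993e+00] t 1.1
```

{"op": "jog_arm", "data": {"rows": [[[115,95,7],[0,0,-1.1]],[[115,95,7],[0,0,-1.1]],[[115,95,7],[0,0,-1.1]],[[115,95,7],[0,0,-1.1]],[[115,95,7],[0,0,-1.1]],[[115,95,7],[0,0,-1.1]],[[115,95,7],[0,0,-1.1]],[[115,95,7],[0,0,-1.1]],[[115,95,7],[0,0,-1.1]],[[115,95,7],[0,0,-1.1]]]}}

```text
time: 2.1
tool_pos: [462.8, 15.9, 200.1]
tcp_rot: [-179.9, -0.0, 166.9]
ft_force: [-0.0, -0.6, 0.2]
finger_gap: 85.4
grip_force: 0.0
```

```bash
cat >> h.py <<'E'
def wrist(name):
    s=r.sense(); c=r.camera_params("wrist"); p,d=r.snapshot("wrist"); cv2.imwrite(f"pics/{name}.png",p)
    T=np.eye(4); T[:3,:3]=R.from_euler("xyz",s["tcp_rot"],degrees=True).as_matrix(); T[:3,3]=s["tool_pos"]
    W=cloud(c,d,T@c["tool_from_camera"]); np.save(name+".npy",W); return p,W
E
python3 - <<'E'
from h import *
delta([463,18.5,200],[180,0,167.3])
wrist("w1")
E
```

```text
shift [0.4 2.6 0.1] turn [-0.0011 -0.0008 -0.007 ] t 2.1
```

View pics/w1.png

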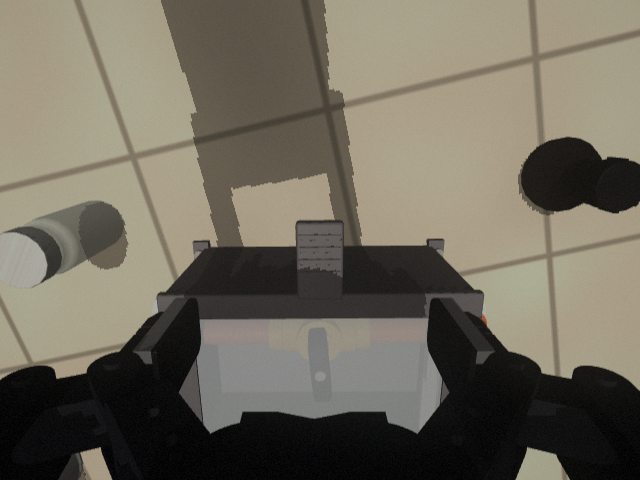

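The wrist view shows the tongue at columns 297–343 and rows 220–298, centred and square to the image. The fingers are at columns 170 and 460.

Run:
```python
from h import *
W=np.load("w1.npy")
for u,v in((320,224),(300,260),(340,260),(320,260),(320,294),(170,303),(470,303)): print(u,v,W[v,u].round(1))
a=W[303,470]-W[303,170]; print(np.degrees(np.arctan2(-a[0],a[1])))
```

```text
320 224 [453.2  21.9 114.5]
300 260 [472.5   4.6 116.1]
340 260 [478.1  28.9 116.5]
320 260 [475.2  16.8 116.6]
320 294 [498.7  11.5 114.4]
170 303 [482.9 -85.4 113.9]
470 303 [527.5 105.4 113.6]
-13.151250936807749
```

{"op": "jog_arm", "data": {"rows": [[[-2,3.3,15],[0,0,0]],[[-2,3.3,35],[0,0,0]],[[-2,3.3,60],[0,0,0]],[[-2,3.3,85],[0,0,0]],[[-2,3.3,103],[0,0,0]],[[-2,3.3,110],[0,0,0]],[[-2,3.3,110],[0,0,0]],[[-2,3.3,110],[0,0,0]]]}}

```text
time: 2.95
tool_pos: [466.3, 18.5, 91.3]
tcp_rot: [-180.0, 0.0, 167.0]
ft_force: [-0.3, 0.3, 0.5]
finger_gap: 85.5
grip_force: 0.0
```

{"op": "jog_arm", "data": {"rows": [[[0,0,0],[0,0,0]],[[0,0,0],[0,0,0]],[[0,0,0],[0,0,0]],[[0,0,0],[0,0,0]],[[0,0,0],[0,0,0]],[[0,0,0],[0,0,0]],[[0,0,0],[0,0,0]],[[0,0,0],[0,0,0]]], "grip": 20, "force": 30}}

```text
time: 3.75
tool_pos: [466.0, 18.8, 90.9]
tcp_rot: [-180.0, 0.0, 167.0]
ft_force: [-1.8, 4.0, 6.2]
finger_gap: 29.3
grip_force: 31.8
```

{"op": "jog_arm", "data": {"rows": [[[-0.6,0,-15.8],[0,0,0]],[[-2.5,0,-31.5],[0,0,0]],[[-5.7,0,-47.1],[0,0,0]],[[-10,0,-62.3],[0,0,0]],[[-15.6,0,-77.1],[0,0,0]],[[-22.4,0,-91.4],[0,0,0]],[[-30.2,0,-105.2],[0,0,0]],[[-39.2,0,-118.2],[0,0,0]],[[-49.1,0,-130.6],[0,0,0]],[[-60.1,0,-142],[0,0,0]]]}}

```text
time: 4.75
tool_pos: [523.9, 5.8, 232.1]
tcp_rot: [-180.0, -0.2, 167.0]
ft_force: [1.1, 4.3, -4.8]
finger_gap: 29.4
grip_force: 32.4
```

{"op": "jog_arm", "data": {"rows": [[[-11.7,0,-10.6],[0,0,0]],[[-24.4,0,-20.2],[0,0,0]],[[-37.7,0,-28.8],[0,0,0]],[[-51.6,0,-36.2],[0,0,0]],[[-66.2,0,-42.5],[0,0,0]],[[-81.1,0,-47.7],[0,0,0]],[[-96.5,0,-51.6],[0,0,0]],[[-112.1,0,-54.3],[0,0,0]],[[-127.8,0,-55.7],[0,0,0]],[[-143.7,0,-55.9],[0,0,0]]]}}

```text
time: 5.75
tool_pos: [664.5, -25.8, 288.0]
tcp_rot: [180.0, -0.1, 167.1]
ft_force: [-1.0, 7.9, 0.1]
finger_gap: 29.5
grip_force: 36.9
```

Run:
```python
from h import *
p,d=r.snapshot("side"); cv2.imwrite("pics/s2.png",cv2.resize(p[60:330,180:480],None,fx=2,fy=2)); print(r.sense()["ft_force"],r.sense()["joint_pos"])
```

```text
[-2.26448417  6.99607667  7.54876647] [-6.69393562e+00  1.70842587e+01  6.84364388e+01  6.76317275e-02
  9.45210850e+01 -8.37473886e+01]
```

View pics/s2.png

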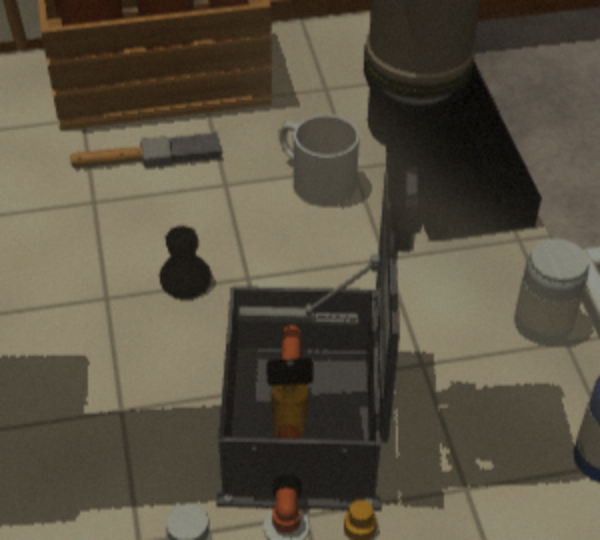

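The cover is almost upright in the gripper. The stay foot at (307,312) is just short of the notch, so I'll lift past 1.73.

{"op": "jog_arm", "data": {"rows": [[[-8,0,0.5],[0,0,0]],[[-16,0,1.1],[0,0,0]],[[-24,0,2.2],[0,0,0]],[[-31.5,0,3.4],[0,0,0]],[[-31.5,0,3.4],[0,0,0]],[[-31.5,0,3.4],[0,0,0]],[[-31.5,0,3.4],[0,0,0]]]}}

```text
time: 6.5
tool_pos: [695.1, -32.7, 284.7]
tcp_rot: [180.0, -0.1, 167.1]
ft_force: [0.5, 6.7, 0.6]
finger_gap: 29.5
grip_force: 37.8
```

Run:
```python
from h import *
p,d=r.snapshot("side"); cv2.imwrite("pics/s3.png",cv2.resize(p[150:270,270:410],None,fx=4,fy=4)); print(r.sense()["ft_force"],r.sense()["joint_pos"])
```

```text
[0.33385217 7.44518579 0.87800235] [-6.93699070e+00  2.18997171e+01  6.28896273e+01  4.87180198e-02
  9.52812548e+01 -8.40129189e+01]
```

View pics/s3.png

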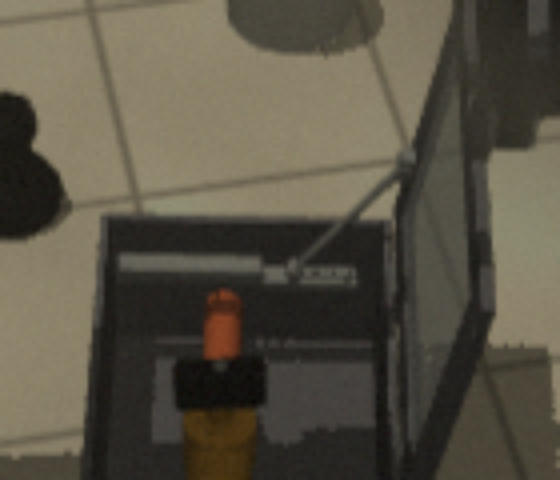

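The stay foot at (293,270) has dropped past the ledge's step at column 262. I'll lower the cover gently.

{"op": "jog_arm", "data": {"rows": [[[6,0,-1],[0,0,0]],[[12,0,-1.8],[0,0,0]],[[18,0,-2.5],[0,0,0]],[[24,0,-3.1],[0,0,0]],[[30,0,-3.4],[0,0,0]],[[36,0,-3.5],[0,0,0]],[[42,0,-3.4],[0,0,0]],[[46,0,-3.3],[0,0,0]],[[49,0,-3.1],[0,0,0]],[[49,0,-3.1],[0,0,0]]]}}

```text
time: 7.55
tool_pos: [654.4, -24.0, 289.3]
tcp_rot: [179.9, 1.0, 167.0]
ft_force: [42.5, -1.6, -10.5]
finger_gap: 29.3
grip_force: 35.4
```

It's already on the stay, with a 42 N pull. I'll back off and then open.

{"op": "jog_arm", "data": {"rows": [[[-4,0,0],[0,0,0]],[[-7,0,0],[0,0,0]],[[-8,0,0],[0,0,0]],[[-8,0,0],[0,0,0]]]}}

```text
time: 7.95
tool_pos: [660.0, -25.1, 289.2]
tcp_rot: [179.9, 0.6, 167.0]
ft_force: [28.0, 0.8, -4.6]
finger_gap: 29.6
grip_force: 36.0
```

Run:
```python
from h import *
s=r.sense();print(s["tool_pos"],s["ft_force"])
```

```text
[659.9926841  -25.12191761 289.20447114] [27.98449472  0.77298426 -4.62955782]
```

Run:
```python
from h import *
p,d=r.snapshot("side"); cv2.imwrite("pics/s4.png",cv2.resize(p[100:300,260:440],None,fx=3,fy=3))
```

```text
(no output)
```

View pics/s4.png

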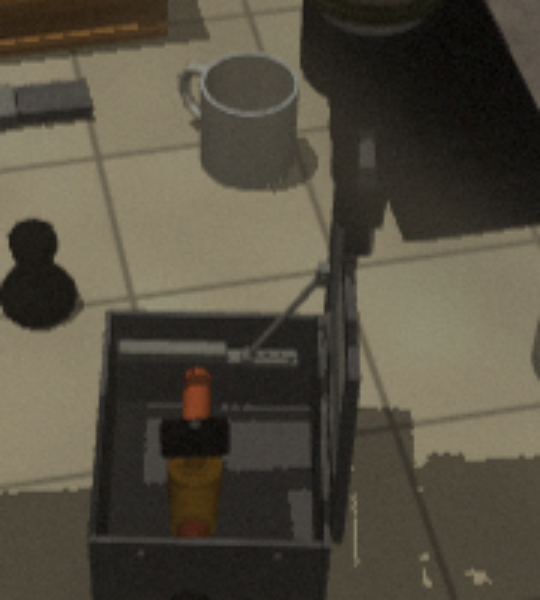

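The stay foot at (243,357) sits in the notch against the step and the cover is near upright. I'll relax further.

{"op": "jog_arm", "data": {"rows": [[[-4,0,0],[0,0,0]],[[-6,0,0],[0,0,0]],[[-6,0,0],[0,0,0]],[[-6,0,0],[0,0,0]]]}}

```text
time: 8.4
tool_pos: [664.6, -26.1, 289.1]
tcp_rot: [179.9, 0.5, 167.0]
ft_force: [21.0, 2.3, -2.5]
finger_gap: 29.5
grip_force: 36.3
```

{"op": "jog_arm", "data": {"rows": [[[-4,0,0],[0,0,0]],[[-8,0,0],[0,0,0]],[[-8,0,0],[0,0,0]],[[-8,0,0],[0,0,0]]]}}

```text
time: 8.8
tool_pos: [669.4, -26.9, 288.7]
tcp_rot: [180.0, 0.0, 167.1]
ft_force: [2.7, 6.4, 3.3]
finger_gap: 29.2
grip_force: 36.8
```

{"op": "jog_arm", "data": {"rows": [[[0,0,0],[0,0,0]],[[0,0,0],[0,0,0]],[[0,0,0],[0,0,0]],[[0,0,0],[0,0,0]],[[0,0,0],[0,0,0]],[[0,0,0],[0,0,0]],[[0,0,0],[0,0,0]],[[0,0,0],[0,0,0]]], "grip": 85}}

```text
time: 9.6
tool_pos: [668.7, -28.2, 287.9]
tcp_rot: [-179.9, -0.0, 167.0]
ft_force: [0.3, -0.5, -0.2]
finger_gap: 85.0
grip_force: 0.0
```

Run:
```python
from h import *
print(r.sense()["ft_force"])
p,d=r.snapshot("side"); cv2.imwrite("pics/s5.png",cv2.resize(p[100:300,260:440],None,fx=3,fy=3))
```

```text
[ 0.27017393 -0.52456323 -0.19846588]
```

View pics/s5.png

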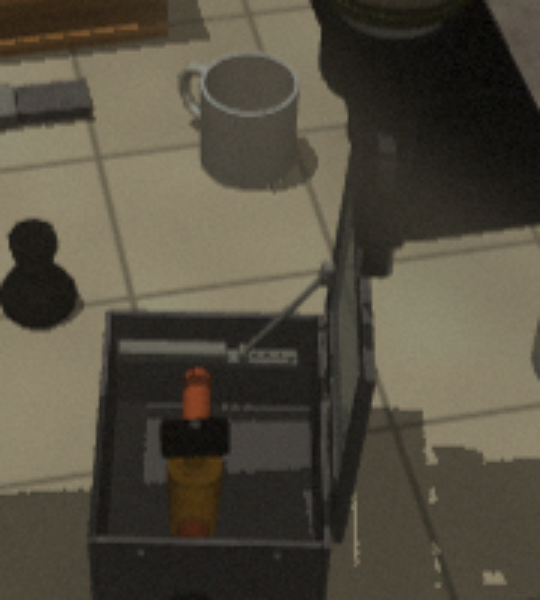

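The cover stands released with the stay foot at (235,357) against the notch step. I'll withdraw upward and check the cover with the top camera.

{"op": "jog_arm", "data": {"rows": [[[0,0,-10],[0,0,0]],[[0,0,-30],[0,0,0]],[[0,0,-55],[0,0,0]],[[0,0,-80],[0,0,0]],[[0,0,-90],[0,0,0]],[[0,0,-90],[0,0,0]]]}}

```text
time: 10.25
tool_pos: [669.5, -28.1, 380.7]
tcp_rot: [-180.0, 0.2, 167.0]
ft_force: [-0.5, 0.5, 0.3]
finger_gap: 85.1
grip_force: 0.0
```

Run:
```python
from h import *
p,W=wrist("w2")
m=(W[...,2]>125)&(W[...,2]<340)&(abs(W[...,0]-660)<90)&(abs(W[...,1]+25)<110)
Q=W[m]; b=(Q[:,:2]-[658.4,-25.5])@[.974,-.225]
for lo in range(125,340,25):
    k=(Q[:,2]>=lo)&(Q[:,2]<lo+25)
    if k.sum()>20: print(lo,k.sum(),np.percentile(b[k],[5,50,95]).round(1))
n="side";d=r.snapshot(n)[1];c=r.camera_params(n);W=cloud(c,d,c["pose"])
m=(W[...,2]>125)&(W[...,2]<340)&(abs(W[...,0]-660)<90)&(abs(W[...,1]+25)<115)
Q=W[m]; b=(Q[:,:2]-[658.4,-25.5])@[.974,-.225]
print("side")
for lo in range(125,340,25):
    k=(Q[:,2]>=lo)&(Q[:,2]<lo+25)
    if k.sum()>20: print(lo,k.sum(),np.percentile(b[k],[5,50,95]).round(1))
delta([564,-4.5,320],[180,0,178])
```

```text
125 1347 [-19.    1.3   2.5]
150 1460 [-6.4  2.8  3.8]
175 1622 [2.3 4.2 5.1]
200 1981 [3.6 5.5 6.4]
225 2538 [4.8 6.7 7.7]
250 4505 [ 6.1  7.5 13.3]
275 1144 [ 6.4  7.6 12.4]
300 1393 [ 7.7  9.2 16. ]
side
125 229 [-21.4   0.3   4.5]
150 216 [-7.7  1.9  5.3]
175 171 [1.5 3.4 7.7]
200 204 [2.8 4.6 8.7]
225 183 [ 4.   6.  10.1]
250 333 [ 5.4  7.7 12.9]
275 114 [ 5.8  9.  14.2]
300 118 [ 7.2 11.5 16. ]
shift [107.2  -0.5  57.1] turn [-0.001  -0.0012 -0.1919] t 10.35
```

Run:
```python
from h import *
c=r.camera_params("side");T=c["pose"]
ax=np.array([.974,-.225,0]);ay=np.array([.225,.974,0]);H=np.array([658.4,-25.5,109])
def pl(u,v,Y):
    d=T[:3,:3]@np.array([(u-c["cx"])/c["fx"],(v-c["cy"])/c["fy"],1.]); o=T[:3,3]-H
    P=o+d*(Y-o@ay)/(d@ay); return np.array([P@ax,P[2]])
for Y in (85,93):
  for n,f,p in(("s3",(343.3,217.5),(371.3,191.3)),("s4",(341,219),(367.7,191.7)),("s5",(338.3,219),(369.3,190.7)),("step",(336.,217),(336,217))):
    F=pl(*f,Y);P=pl(*p,Y);v=F-P; print(Y,n,F.round(1),P.round(1),np.linalg.norm(v).round(1),"ang",np.arctan2(v[1],-v[0]).round(2))
p,d=r.snapshot("side"); cv2.imwrite("pics/s6.png",cv2.resize(p[180:235,305:385],None,fx=9,fy=9,interpolation=cv2.INTER_CUBIC))
```

```text
85 s3 [-55.3 -27. ] [ 0.9 57.4] 101.4 ang -0.98
85 s4 [-60.2 -32.1] [-6.5 55.9] 103.1 ang -1.02
85 s5 [-66.2 -32.4] [-3.4 59. ] 110.9 ang -0.97
85 step [-71.4 -25.9] [-71.4 -25.9] 0.0 ang 3.14
93 s3 [-55.1 -35.9] [ 1.6 49.2] 102.3 ang -0.98
93 s4 [-60.1 -41.1] [-5.9 47.8] 104.1 ang -1.02
93 s5 [-66.1 -41.3] [-2.7 50.9] 111.9 ang -0.97
93 step [-71.4 -34.8] [-71.4 -34.8] 0.0 ang 3.14
```

View pics/s6.png

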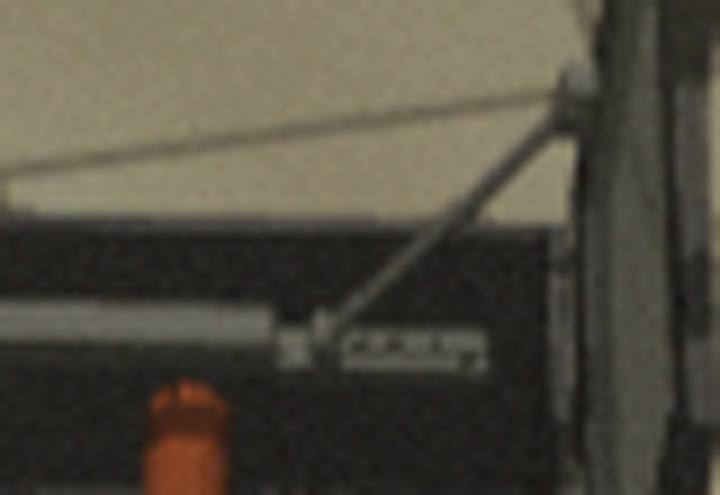

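The stay foot at (320,335) sits below the ledge step that ends at column 275. Depth gives the cover leaning back at about 1.62, and it held against a 42 N pull. I'll go over the knob.

{"op": "jog_arm", "data": {"rows": [[[30,0,0],[0,0,0]],[[70,0,0],[0,0,-0.08]],[[107,0,0],[0,0,-0.19]],[[107,0,40],[0,0,-0.19]],[[107,0,85],[0,0,-0.19]],[[107,0,130],[0,0,-0.19]],[[107,0,170],[0,0,-0.19]],[[107,0,190],[0,0,-0.19]],[[107,0,190],[0,0,-0.19]],[[107,0,190],[0,0,-0.19]]], "grip": 60}}

```text
time: 11.4
tool_pos: [563.8, -4.1, 187.3]
tcp_rot: [-180.0, -0.1, 177.9]
ft_force: [-0.6, -0.1, 0.4]
finger_gap: 60.2
grip_force: 0.0
```

Run:
```python
from h import *
p,W=wrist("w3"); s=r.sense(); print(s["tool_pos"],s["tcp_rot"],s["wrist_torque"])
m=(W[...,2]>92)&(W[...,2]<106)&(np.hypot(W[...,0]-564,W[...,1]+4.5)<35)
k,l,st,c=cv2.connectedComponentsWithStats(m.astype(np.uint8))
for i in range(1,k):
    if st[i,4]>100: q=W[l==i]; print(st[i],q.mean(0),cv2.minAreaRect(q[:,:2].astype(np.float32)))
n="side";d=r.snapshot(n)[1];c=r.camera_params(n);W=cloud(c,d,c["pose"])
m=(W[...,2]>175)&(W[...,2]<265)&(abs(W[...,0]-660)<90)&(abs(W[...,1]+25)<115)
Q=W[m]; b=(Q[:,:2]-[658.4,-25.5])@[.974,-.225]
for lo in (175,200,225,250): 
    k=(Q[:,2]>=lo)&(Q[:,2]<lo+25); print(lo,np.median(b[k]))
```

```text
[564.79205375  -4.20241852 188.89230448] [-1.79944707e+02  2.71701944e-02  1.77891043e+02] [ 0.02853174 -0.00851968 -0.03305571]
[ 301  206   29   76 1628] [565.44447999  -3.95227574 101.25388942] ((567.04052734375, -4.046196937561035), (14.02572250366211, 47.69321060180664), 82.62344360351562)
175 3.318248646342261
200 4.484188076785343
225 5.884218338882792
250 5.80930999316527
```

View pics/w3.png

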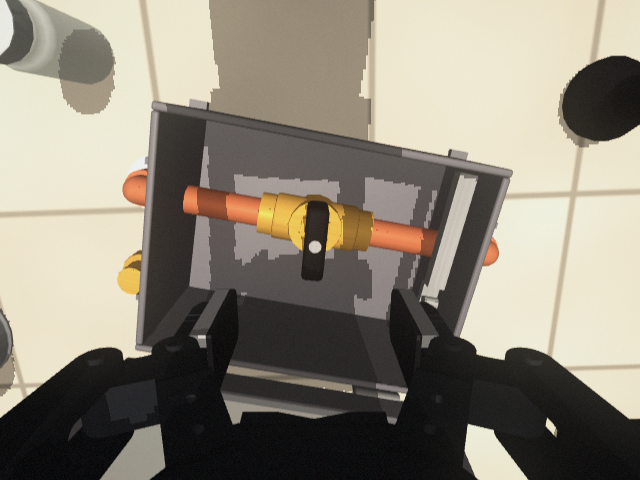

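The knob bar runs from (316,205) to (312,280) with the axis screw at (314,246). The knob is at (566.5,-4), yaw about -6°, and the box interior is clear. Descending to grip it.

{"op": "jog_arm", "data": {"rows": [[[-1.7,0.2,15],[0,0,0.068]],[[-1.7,0.2,40],[0,0,0.068]],[[-1.7,0.2,70],[0,0,0.068]],[[-1.7,0.2,95],[0,0,0.068]],[[-1.7,0.2,112],[0,0,0.068]],[[-1.7,0.2,119],[0,0,0.068]],[[-1.7,0.2,119],[0,0,0.068]],[[-1.7,0.2,119],[0,0,0.068]]]}}

```text
time: 12.3
tool_pos: [567.4, -4.3, 70.8]
tcp_rot: [-179.9, 0.1, 174.0]
ft_force: [-0.2, 0.2, 0.0]
finger_gap: 60.0
grip_force: 0.0
```

{"op": "jog_arm", "data": {"rows": [[[0,0,0],[0,0,0]],[[0,0,0],[0,0,0]],[[0,0,0],[0,0,0]],[[0,0,0],[0,0,0]],[[0,0,0],[0,0,0]],[[0,0,0],[0,0,0]],[[0,0,0],[0,0,0]],[[0,0,0],[0,0,0]]], "grip": 8, "force": 40}}

```text
time: 13.1
tool_pos: [566.6, -3.7, 69.8]
tcp_rot: [-180.0, 0.0, 174.0]
ft_force: [-0.4, 4.7, 5.9]
finger_gap: 13.6
grip_force: 39.5
```

```bash
cat > q.py <<'E'
from bench import r
s=r.sense(); print("yaw",s["tcp_rot"][2].round(2),"F",s["ft_force"].round(1),"T",s["wrist_torque"].round(3),"p",s["tool_pos"].round(1),s["finger_gap"])
E
python3 q.py
```

```text
yaw 174.0 F [-0.4  4.7  5.9] T [ 0.584  0.183 -0.037] p [566.6  -3.7  69.8] 13.551490081452817
```

{"op": "jog_arm", "data": {"rows": [[[0,0,0],[0,0,0.06]],[[0,0,0],[0,0,0.12]],[[0,0,0],[0,0,0.18]],[[0,0,0],[0,0,0.24]],[[0,0,0],[0,0,0.24]],[[0,0,0],[0,0,0.24]]]}}

```text
time: 13.7
tool_pos: [566.6, -3.8, 69.8]
tcp_rot: [-180.0, 0.1, 160.2]
ft_force: [-0.2, 3.2, 5.7]
finger_gap: 13.4
grip_force: 39.6
```

```bash
python3 q.py
```

```text
yaw 160.24 F [-0.2  3.2  5.7] T [ 0.467  0.128 -0.096] p [566.6  -3.8  69.8] 13.363626820102176
```

{"op": "jog_arm", "data": {"rows": [[[0,0,0],[0,0,0.05]],[[0,0,0],[0,0,0.1]],[[0,0,0],[0,0,0.1]]]}}

```text
time: 14.0
tool_pos: [566.6, -3.9, 69.7]
tcp_rot: [-180.0, 0.0, 154.4]
ft_force: [-1.5, 3.2, 6.6]
finger_gap: 13.6
grip_force: 39.6
```

```bash
python3 q.py
```

```text
yaw 154.42 F [-1.5  3.2  6.6] T [ 0.431  0.231 -0.126] p [566.6  -3.9  69.7] 13.613634859718486
```

{"op": "jog_arm", "data": {"rows": [[[0,0,0],[0,0,0.04]],[[0,0,0],[0,0,0.08]],[[0,0,0],[0,0,0.08]]]}}

```text
time: 14.3
tool_pos: [566.6, -3.9, 69.8]
tcp_rot: [-180.0, 0.1, 149.9]
ft_force: [-1.0, 2.2, 6.6]
finger_gap: 13.0
grip_force: 39.6
```

```bash
python3 q.py
```

```text
yaw 149.86 F [-1.   2.2  6.6] T [ 0.462  0.177 -0.075] p [566.6  -3.9  69.8] 13.042731139703472
```

{"op": "jog_arm", "data": {"rows": [[[0,0,0],[0,0,0.04]],[[0,0,0],[0,0,0.08]],[[0,0,0],[0,0,0.08]]]}}

```text
time: 14.6
tool_pos: [566.5, -4.0, 69.7]
tcp_rot: [-180.0, 0.1, 145.3]
ft_force: [-1.1, 3.1, 5.7]
finger_gap: 13.5
grip_force: 39.6
```

```bash
python3 q.py
```

```text
yaw 145.28 F [-1.1  3.1  5.7] T [ 0.413  0.191 -0.037] p [566.5  -4.   69.7] 13.516584599084311
```

{"op": "jog_arm", "data": {"rows": [[[0,0,0],[0,0,0.04]],[[0,0,0],[0,0,0.08]],[[0,0,0],[0,0,0.08]]]}}

```text
time: 14.9
tool_pos: [566.5, -4.0, 69.8]
tcp_rot: [-180.0, 0.1, 140.7]
ft_force: [-1.7, 2.3, 6.1]
finger_gap: 13.2
grip_force: 39.7
```

```bash
python3 q.py
```

```text
yaw 140.69 F [-1.7  2.3  6.1] T [ 0.33   0.219 -0.077] p [566.5  -4.   69.8] 13.151462106794694
```

{"op": "jog_arm", "data": {"rows": [[[0,0,0],[0,0,0.04]],[[0,0,0],[0,0,0.08]],[[0,0,0],[0,0,0.08]]]}}

```text
time: 15.2
tool_pos: [566.5, -4.1, 69.8]
tcp_rot: [-180.0, 0.1, 136.1]
ft_force: [-1.5, 1.6, 6.0]
finger_gap: 13.1
grip_force: 39.7
```

```bash
python3 q.py
```

```text
yaw 136.11 F [-1.5  1.6  6. ] T [ 0.285  0.233 -0.103] p [566.5  -4.1  69.8] 13.107183889422059
```

{"op": "jog_arm", "data": {"rows": [[[0,0,0],[0,0,0.04]],[[0,0,0],[0,0,0.08]],[[0,0,0],[0,0,0.08]]]}}

```text
time: 15.5
tool_pos: [566.4, -4.1, 69.8]
tcp_rot: [-180.0, 0.1, 131.5]
ft_force: [-2.9, 0.9, 6.8]
finger_gap: 13.6
grip_force: 39.7
```

```bash
python3 q.py
```

```text
yaw 131.52 F [-2.9  0.9  6.8] T [ 0.39   0.351 -0.123] p [566.4  -4.1  69.8] 13.638163224571809
```

{"op": "jog_arm", "data": {"rows": [[[0,0,0],[0,0,0.04]],[[0,0,0],[0,0,0.08]],[[0,0,0],[0,0,0.08]]]}}

```text
time: 15.8
tool_pos: [566.4, -4.1, 69.7]
tcp_rot: [-180.0, 0.1, 126.9]
ft_force: [-2.7, 1.6, 7.1]
finger_gap: 14.0
grip_force: 39.5
```

```bash
python3 q.py
```

```text
yaw 126.94 F [-2.7  1.6  7.1] T [0.386 0.196 0.01 ] p [566.4  -4.1  69.7] 13.987342826447128
```

{"op": "jog_arm", "data": {"rows": [[[0,0,0],[0,0,0.04]],[[0,0,0],[0,0,0.04]]]}}

```text
time: 16.0
tool_pos: [566.4, -4.1, 69.7]
tcp_rot: [-180.0, 0.1, 124.7]
ft_force: [-3.4, 1.6, 7.6]
finger_gap: 13.4
grip_force: 39.5
```

```bash
python3 q.py
```

```text
yaw 124.66 F [-3.4  1.6  7.6] T [0.414 0.17  0.025] p [566.4  -4.1  69.7] 13.386977525401319
```

{"op": "jog_arm", "data": {"rows": [[[0,0,0],[0,0,0.04]],[[0,0,0],[0,0,0.04]]]}}

```text
time: 16.2
tool_pos: [566.4, -4.2, 69.7]
tcp_rot: [-180.0, 0.1, 122.4]
ft_force: [-2.8, 1.5, 6.5]
finger_gap: 13.5
grip_force: 39.5
```

```bash
python3 q.py
```

```text
yaw 122.37 F [-2.8  1.5  6.5] T [0.324 0.066 0.108] p [566.4  -4.2  69.7] 13.492434940044044
```

{"op": "jog_arm", "data": {"rows": [[[0,0,0],[0,0,0.04]],[[0,0,0],[0,0,0.04]]]}}

```text
time: 16.4
tool_pos: [566.5, -4.2, 69.7]
tcp_rot: [-180.0, 0.1, 120.1]
ft_force: [-2.8, 1.6, 6.8]
finger_gap: 13.3
grip_force: 39.6
```

```bash
python3 q.py; python3 -c "
from bench import r
for i in range(6): r.snapshot('wrist'); print(r.sense()['wrist_torque'].round(3))"
```

```text
yaw 120.09 F [-2.8  1.6  6.8] T [0.352 0.037 0.11 ] p [566.5  -4.2  69.7] 13.333050877133294
[0.316 0.024 0.145]
[0.354 0.03  0.141]
[0.347 0.041 0.068]
[0.376 0.014 0.121]
[0.363 0.077 0.102]
[0.365 0.009 0.072]
```

```bash
cat > q.py <<'E'
from bench import r
import numpy as np
L=[]
for i in range(8): r.snapshot("side"); s=r.sense(); L.append(np.r_[s["wrist_torque"],s["ft_force"],s["joint_efforts"][5]])
print("t",s["time"],"yaw",s["tcp_rot"][2].round(2),np.mean(L,0).round(3),np.std(L,0)[2].round(3))
E
true
```

```text
(no output)
```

{"op": "jog_arm", "data": {"rows": [[[0,0,0],[0,0,0.04]],[[0,0,0],[0,0,0.04]]]}}

```text
time: 16.9
tool_pos: [566.4, -4.2, 69.7]
tcp_rot: [-180.0, 0.1, 117.8]
ft_force: [-3.4, 1.0, 6.1]
finger_gap: 13.5
grip_force: 39.6
```

```bash
python3 q.py
```

```text
t 17.3 yaw 117.87 [ 0.366 -0.045  0.213 -2.911  0.961  6.719  0.244] 0.035
```

{"op": "jog_arm", "data": {"rows": [[[0,0,0],[0,0,0.015]],[[0,0,0],[0,0,0.03]],[[0,0,0],[0,0,0.04]],[[0,0,0],[0,0,0.04]],[[0,0,0],[0,0,0.04]]]}}

```text
time: 17.8
tool_pos: [566.5, -4.2, 69.8]
tcp_rot: [-180.0, 0.1, 115.6]
ft_force: [-4.0, 1.3, 6.8]
finger_gap: 13.1
grip_force: 40.1
```

```bash
python3 q.py
```

```text
t 18.2 yaw 115.59 [ 0.383 -0.096  0.373 -3.358  0.914  6.87   0.388] 0.019
```

Torque reads 0.37–0.39 N m, in the snug band, and it has held for about 0.6 s. Releasing and withdrawing.

{"op": "jog_arm", "data": {"rows": [[[0,0,0],[0,0,0]],[[0,0,0],[0,0,0]],[[0,0,0],[0,0,0]],[[0,0,0],[0,0,0]],[[0,0,0],[0,0,0]],[[0,0,0],[0,0,0]]], "grip": 45}}

```text
time: 18.8
tool_pos: [566.0, -4.2, 68.9]
tcp_rot: [-179.9, 0.0, 115.6]
ft_force: [0.3, 0.0, -0.4]
finger_gap: 44.7
grip_force: 0.0
```

{"op": "jog_arm", "data": {"rows": [[[0,0,-10],[0,0,0]],[[0,0,-30],[0,0,0]],[[0,0,-60],[0,0,0]],[[0,0,-90],[0,0,0]],[[0,0,-115],[0,0,0]],[[0,0,-120],[0,0,0]],[[0,0,-120],[0,0,0]],[[0,0,-120],[0,0,0]]]}}

```text
time: 19.6
tool_pos: [565.4, -4.0, 187.7]
tcp_rot: [-179.9, -0.0, 115.6]
ft_force: [0.4, 0.5, -0.4]
finger_gap: 44.8
grip_force: 0.0
```

Run:
```python
from h import *
p,W=wrist("w4")
m=(W[...,2]>92)&(W[...,2]<106)&(np.hypot(W[...,0]-566,W[...,1]+4)<35)
k,l,st,c=cv2.connectedComponentsWithStats(m.astype(np.uint8))
for i in range(1,k):
    if st[i,4]>100:
        q=W[l==i][:,:2]; v=np.linalg.svd(q-q.mean(0),full_matrices=False)[2][0]; print(q.mean(0),np.degrees(np.arctan2(v[1],v[0])))
q=np.load("w3.npy"); m=(q[...,2]>92)&(q[...,2]<106)&(np.hypot(q[...,0]-566,q[...,1]+4)<35); q=q[m][:,:2]; v=np.linalg.svd(q-q.mean(0),full_matrices=False)[2][0]; print("before",np.degrees(np.arctan2(v[1],v[0])))
n="side";p,d=r.snapshot(n);c=r.camera_params(n);W=cloud(c,d,c["pose"]); cv2.imwrite("pics/s7.png",p)
m=(W[...,2]>175)&(W[...,2]<265)&(abs(W[...,0]-660)<90)&(abs(W[...,1]+25)<115)
Q=W[m]; b=(Q[:,:2]-[658.4,-25.5])@[.974,-.225]
for lo in (175,200,225,250): 
    k=(Q[:,2]>=lo)&(Q[:,2]<lo+25); print(lo,np.median(b[k]))
s=r.sense();print(s["tcp_rot"],s["ft_force"],s["time"])
```

```text
[566.23190701  -2.60461637] -54.53619869437874
before -7.438767829736237
175 3.138427519730314
200 4.01987191211421
225 4.387278112471906
250 -44.00868108160893
[-1.79803391e+02 -5.46412878e-02  1.15550269e+02] [ 0.3856517   0.14799816 -0.78978751] 19.7
```

View pics/s7.png

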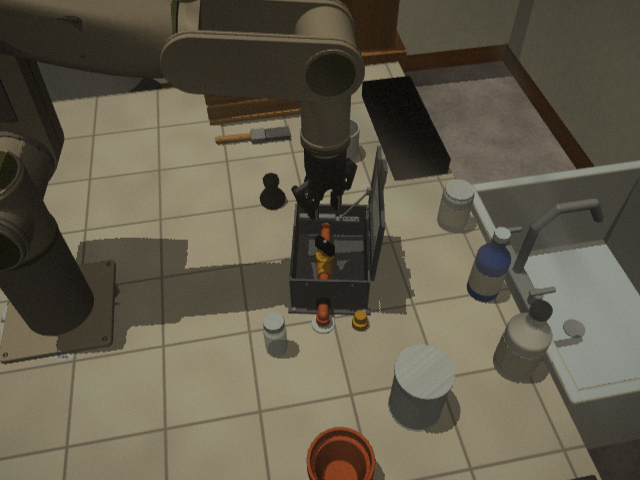

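The final view shows the cover standing propped at around (378,210), the bystanders in place, the knob turned about 47° and seated, and the gripper clear. Handing in.

```bash
python3 -c "
from bench import r
print(r.hand_in())"
```

```text
the job is handed in; nothing more can be done
None
```

I handed the job in at about 20 s of the 67 s. The cover stands propped on its stay, leaning back at about 1.62 rad rather than the expected 1.49. The knob was turned snug to about 0.38 N m and settled back a little after I let go. The bystanders look undisturbed, but the hand-in returned no verdict and I could not measure the washer force directly.

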